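Hang up the beaker left behind the reagent bottles

TASK

A rinsed beaker has been left mouth-down at the back of the grey bottle tray, behind the tall bottle and the jar. Stand the bottle and the jar out of the way in the white enamel side tray, then hang the beaker mouth-down on the empty peg of the draining stand so that it is seated on the peg, and then put the bottle and the jar back upright where each of them stood in the bottle tray. Do not knock or shift anything else.

Things in the scene. Friction and masses are not known exactly. Their poses are not given: they have to be found in the camera images.
- bottle_mid (a point): tall lab bottle, clear glass, yellowish contents, white label band, blue screw cap, upright in one of the two front bays of the bottle tray: 156 mm tall, body 70 mm across up to 92 mm, shoulder up to 118 mm, cap 50 mm across from 124 to 156 mm above its base (grip the cap); 0.3 to 0.55 kg. This point is on its axis half-way up, 78 mm above its base; z up
- jar_mid (a point): straight white plastic jar with a wide blue screw lid, upright in the other front bay of the bottle tray: 130 mm tall, body 62 mm across, lid 64 mm across from 102 to 130 mm above its base (grip the lid); 0.2 to 0.42 kg. This point is on its axis half-way up, 65 mm above its base; z up
- beaker_mid (a point): white plastic beaker standing mouth-down in the back row of the bottle tray: 82 mm tall, 60 mm across (63 at the lip), inside 54 mm across and 78 mm deep, bottom 4 mm thick, about 60 g. This point is on its axis half-way up, 41 mm from the lip and 37 mm from the inside of its bottom; z points from the mouth to the closed bottom, so up while it is mouth-down
- drain_stand: fixed draining stand: steel trough 160 mm along its x by 284 mm along its y, 16 mm high, with a white board at its back sloping 22 degrees up towards +x and three grey pegs square to the board, in a row at 92 mm spacing along y. Two pegs, in random places, carry small vessels 48 to 56 mm across that stay there. Origin at the centre of its underside, x away from the robot
- peg_tip (a point): the end of the one empty peg of the draining stand: round-ended, 10 mm thick, fixed, 100 mm long from the board to this point, leaning 22 degrees from vertical: with the axes given here (the stand's), it runs from foot to tip along (-0.375, 0, 0.927). A hung beaker rests with the inside of its bottom on this tip; when let go it swings to a tilt of 0 to 22 degrees
- bottle_tray: fixed grey plastic tray, 210 mm along its x by 190 mm along its y, rim 18 mm high, floor 4 mm above the bench; origin at the centre of its underside, x away from the robot. A 14 mm high rib along x divides its front part into two bays, centred 58 mm ahead (-x) and 45 mm to either side (+-y) of the origin; the back row is open, the beaker stands about its middle
- side_tray: fixed shallow white enamel tray with a blue edge, the side area: 220 mm along its x by 250 mm along its y, rim 18 mm high, wall 3 mm, floor 3 mm above the bench; origin at the centre of its underside, x away from the robot. A small dropper bottle stands in its rear (+x) part
- dropper_mid (a point): bystander: small amber dropper bottle with a black rubber bulb, 38 mm across, 85 mm tall, in the rear part of the side tray; point on its axis 42 mm above its base
- staining_jar_mid (a point): bystander: glass staining jar with a white lid, 50 x 58 mm, 97 mm tall with its knob, on the bench between the robot and the bottle tray; point on its axis 46 mm above the bench
- wash_bottle_mid (a point): bystander: white wash bottle with a blue cap and bent blue spout, 68 mm across, 205 mm tall, towards the back of the bench on the right; point on its axis 77 mm above the bench
There are look-alikes about, which are no part of the job. What is shaped like the part that bears beaker_mid but pink or red is not meant.

How it is judged:
By the outcome, as a careful person would: the job done as asked, in the order asked, and still so for the second after the job is handed in, with the robot touching nothing.
It also fails if it takes over 125 s, if anything falls off the work surface, if the arm or the gripper's body presses on something with over 40 N, if the wrist force passes 120 N, or if a joint passes its speed limit or range.

ROBOT

A 6-joint arm with a two-finger parallel gripper is mounted at the origin on the work surface. World frame = base frame: x ahead of the robot, y to its left, z up, the work surface at z = 0. Lengths are in m, angles in rad, forces in N, time in s.
With the tool pointing down it reaches from about 0.35 to 0.775 m from the base axis. Payload 5.5 kg.
Tool frame: the origin (TCP) lies between the finger pads; the fingertips stand 19 mm ahead of it and the grasp point (between the pads) is the TCP; z points along the fingers, x is the direction in which the jaws open and shut, and the axes are right-handed (so a half turn about z gives the same grasp; the last joint's range is limited). The gripper opens to 85 mm and grips with 20 to 120 N. Pads are 22 mm wide; open, the fingers measure 114 mm over their backs; the gripper's body (76 mm by 85 mm) begins 54 mm behind the grasp point. The pads swing forward as they close: fully open they stand 13 mm farther back than shut.
Start: joints at [-1.371, 0.313, 0.046, 1.304, 0, 1.431], TCP at [0.192, -0.542, 0.25] pointing down, gripper open.
Joint ranges: [-2.76, 2.76], [-0.86, 1.69], [-1.03, 1.26], [-2.2, 2.34], [-1.47, 1.5], [-3.14, 3.14]. Speed limits (rad/s): [2.57, 2.57, 3.14, 3.14, 3.14, 3.14].

INTERFACE

Orientations are given as a unit quaternion [w, x, y, z].
In Python, from workcell import env gives the robot as it stands. The module is installed in compiled form; this text tells all that it offers.
- The arm moves only by the tool carry_out, never from a script. Its argument "steps" is a list of rows, each a list of 7 numbers: the gripper command: -1 is shut, 1 is fully open, values between are in proportion, then the shift along the tool's x, y, z in m, then the turn, a rotation vector about the tool's x, y, z in rad. A call has 1 to 20 rows; each row shifts and turns the commanded pose from where the row before left it, along the tool's axes as they then stand; what a row does not reach is not made up. A row lasts 1/8 s, in which the tool goes at most 62.5 mm and 10.7 degrees, less where a joint would pass 70% of its speed; a pose out of reach is approached as far as the arm can. A call with a gripper value outside its range is refused whole. The fingers move at their own pace and stop on an object; "grip_force" is the grip in N (left out, the last holds). Time passes only in rows, so rows that do not move let the fingers close. It gives the time, the measured TCP pose, the force and the opening at its end, in the units of the state.
- env.get_state(): the state, without advancing time (a new reading comes with each control period).
- env.read_camera(name): name is "scene" or "top" or "wrist"; returns a dict with "color" (384x512x3 uint8, red, green, blue), "K" (3x3 intrinsics, pixels), "dist" ([k1, k2, p1, p2, k3] as OpenCV has them; the pictures are not rectified), "R" (3x3) and "t" (3): a world point X has camera coordinates R X + t. Camera axes: x right, y down, z forward; pixel columns grow to the right and rows downward; lengths in m; the calibration is good to about 2 mm. A picture is of the moment at which its call begins. There is no depth.
- env.hand_in(): hands the job in, once; it reports no verdict.
The state is a dict: "clock": time; "joint_pos": joint angles; "qvel": joint speeds; "tau": joint torques, N m; "tcp_pos": TCP position; "orientation": TCP orientation; "wrist_force": force on the tool from outside, world axes, zero at the start; "ft_torque": the same for the moment, N m; "finger_gap": finger opening in m.
Only numpy, scipy, OpenCV 4.12 (cv2) and the standard library are available. Lean on these libraries where they do the work, as an engineer would, in place of code of your own. Each camera call takes 0.05 s, during which the arm holds its last target. There are 200 camera calls.

## Working session

There is one attempt and no reset: what is moved stays moved. The work goes in short steps, Python scripts to look and compute and a tool call to move; the robot and the scene stay as the last step left them, time stands still between calls to the robot, and variables do not carry over. Pictures are saved under pics/ and viewed, about 12 in all and at most 16, crops included, and the job is handed in when it is done.

Besides the shell and the picture viewer there is one more tool, called after "Emit:" as a command line: name --pt "numbers of a row" for each row, then --argument value for the rest. carry_out: Moves the arm, as the interface text tells. Its arguments: {"type":"object","properties":{"steps":{"type":"array","items":{"type":"array","items":{"type":"number"}}},"grip_force":{"type":"number"}},"required":["steps"]}

```bash
mkdir -p pics; cat > h.py <<'E'
import numpy as np, cv2
from workcell import env
def shot(cam,name):
    d=env.read_camera(cam); cv2.imwrite(f'pics/{name}.png',d['color'][:,:,::-1])
    np.savez(f'pics/{name}.npz',**{k:np.array(d[k]) for k in('color','K','dist','R','t')}); return d
def load(name): return dict(np.load(f'pics/{name}.npz'))
def ray(d,uv):
    p=cv2.undistortPoints(np.array([[uv]],float),d['K'],d['dist'])[0,0]
    R=d['R']; return -R.T@d['t'], R.T@np.array([p[0],p[1],1])
def onz(d,uv,z):
    c,v=ray(d,uv); return (c+v*(z-c[2])/v[2]).round(4)
def tri(*obs):
    A=np.zeros((3,3));b=np.zeros(3)
    for d,uv in obs:
        c,v=ray(d,uv); v=v/np.linalg.norm(v); P=np.eye(3)-np.outer(v,v); A+=P;b+=P@c
    return np.linalg.solve(A,b).round(4)
def proj(d,X):
    return cv2.projectPoints(np.atleast_2d(np.array(X,float)),cv2.Rodrigues(d['R'])[0],d['t'],d['K'],d['dist'])[0][:,0].round(1)
E
python3 - <<'E'
from h import *
for c in('scene','top'):
    d=shot(c,c+'0'); print(c,(-d['R'].T@d['t']).round(3),d['R'][2].round(3))
print(env.get_state())
a=cv2.imread('pics/scene0.png');b=cv2.imread('pics/top0.png')
for n,i in(('s',a),('t',b)): cv2.imwrite(f'pics/{n}0big.png',cv2.resize(i,(800,600)))
E
```

```text
scene [ 1.373 -0.183  0.79 ] [-0.759  0.162 -0.631]
top [0.479 0.009 1.441] [ 0.052 -0.007 -0.999]
{'clock': 0.1, 'joint_pos': array([-1.37058170e+00,  3.13921578e-01,  4.51118330e-02,  1.30360622e+00,
       -3.66825758e-06,  1.43123062e+00]), 'qvel': array([ 0.00173464, -0.00243211,  0.00316067,  0.00028174,  0.00068355,
       -0.00038104]), 'tau': array([ 3.24083601e-03, -4.81726313e+01,  2.99243456e+01,  1.27791447e-02,
       -4.15325758e-05,  2.03296047e-07]), 'tcp_pos': array([ 0.19156058, -0.54170937,  0.24950801]), 'orientation': array([-5.53667322e-04,  8.16479981e-01, -5.77373176e-01, -5.90983938e-04]), 'wrist_force': array([ 0.72831704, -0.62074469, -1.35658276]), 'ft_torque': array([-0.00953078, -0.06090524, -0.00855931]), 'finger_gap': 0.08519837206853208}
```

View pics/s0big.png

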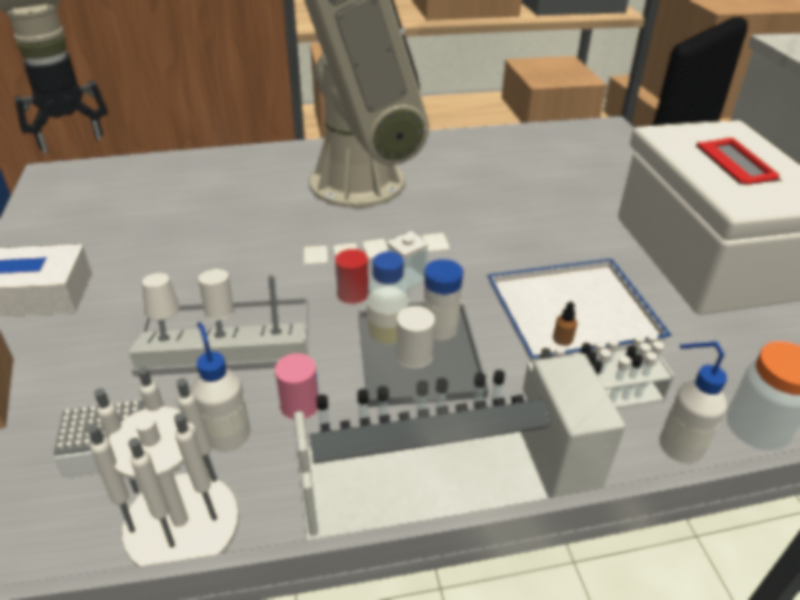

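View pics/t0big.png

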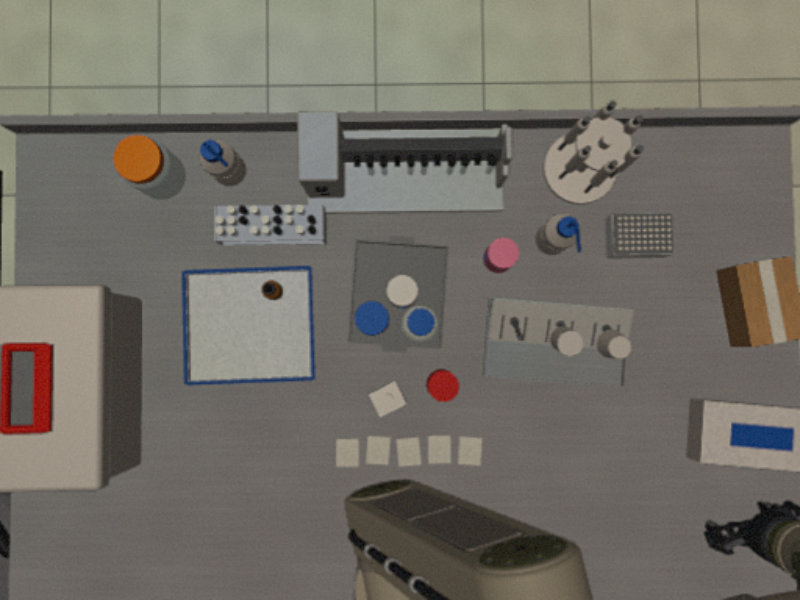

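```bash
python3 - <<'E'
from h import *
t=load('top0');s=load('scene0')
hsv=cv2.cvtColor(t['color'],cv2.COLOR_RGB2HSV)
m=cv2.inRange(hsv,(105,120,60),(125,255,255))
n,l,st,c=cv2.connectedComponentsWithStats(m)
for i in range(1,n):
    if st[i,4]>60: print('blue',st[i],c[i].round(1),onz(t,c[i],.16),onz(t,c[i],.134))
B=lambda u,v:(u/1.5625,v/1.5625)
print('tray',[onz(t,B(*p),.018) for p in((357,241),(447,246),(441,349),(349,343))])
print('side',[onz(t,B(*p),.018) for p in((183,271),(311,267),(314,379),(186,384))])
print('dropper',tri((t,B(271,289)),(s,B(568,308))))
print('stand',[onz(t,B(*p),.016) for p in((485,376),(623,384))])
print('stain',onz(t,B(387,399),.09))
def crop(d,x0,y0,x1,y1,f): return cv2.resize(d['color'][y0:y1,x0:x1,::-1],None,fx=f,fy=f,interpolation=cv2.INTER_CUBIC)
a=crop(t,300,180,410,250,7);a2=crop(t,215,145,295,230,5)
cv2.imwrite('pics/c1.png',cv2.copyMakeBorder(a,0,0,0,0,0))
b=crop(s,80,165,200,240,6);cv2.imwrite('pics/c2.png',b)
cv2.imwrite('pics/c3.png',a2)
E
```

```text
blue [128  90  18  16 136] [135.1  96.3] [0.8471 0.3538 0.16  ] [0.8546 0.3608 0.134 ]
blue [357 139  15  22 142] [364. 146.] [ 0.6956 -0.2993  0.16  ] [ 0.7    -0.3055  0.134 ]
blue [117 170  84  76 506] [155.4 206.3] [0.5311 0.2966 0.16  ] [0.5322 0.3024 0.134 ]
blue [227 193  22  22 357] [237.5 203.1] [0.5369 0.0641 0.16  ] [0.5381 0.0652 0.134 ]
blue [261 198  17  17 218] [268.9 205.8] [ 0.5283 -0.0251  0.16  ] [ 0.5293 -0.0258  0.134 ]
blue [468 271  40  17 538] [487.3 279.2] [ 0.3134 -0.6357  0.16  ] [ 0.3101 -0.6488  0.134 ]
tray [array([0.6989, 0.0971, 0.018 ]), array([ 0.6863, -0.0854,  0.018 ]), array([ 0.4778, -0.0698,  0.018 ]), array([0.4924, 0.1152, 0.018 ])]
side [array([0.6422, 0.4486, 0.018 ]), array([0.6471, 0.1906, 0.018 ]), array([0.4212, 0.1861, 0.018 ]), array([0.4149, 0.4419, 0.018 ])]
dropper [0.6    0.265  0.0717]
stand [array([ 0.4223, -0.1577,  0.016 ]), array([ 0.4026, -0.4349,  0.016 ])]
stain [0.3842 0.0385 0.09  ]
```

View pics/c1.png

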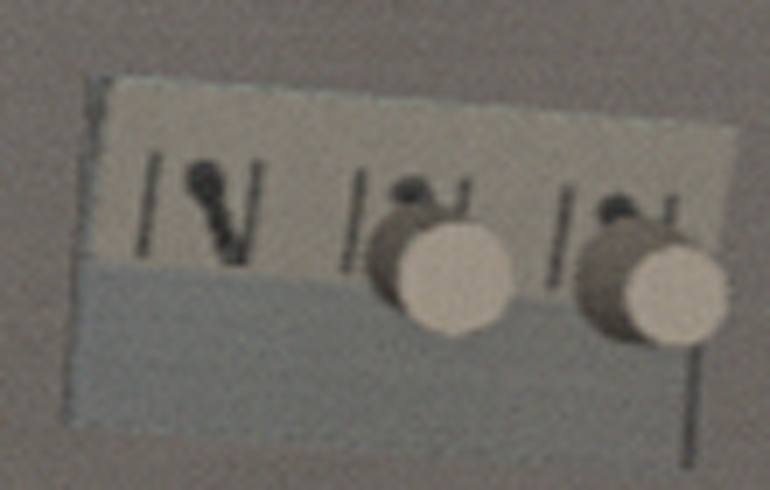

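View pics/c2.png

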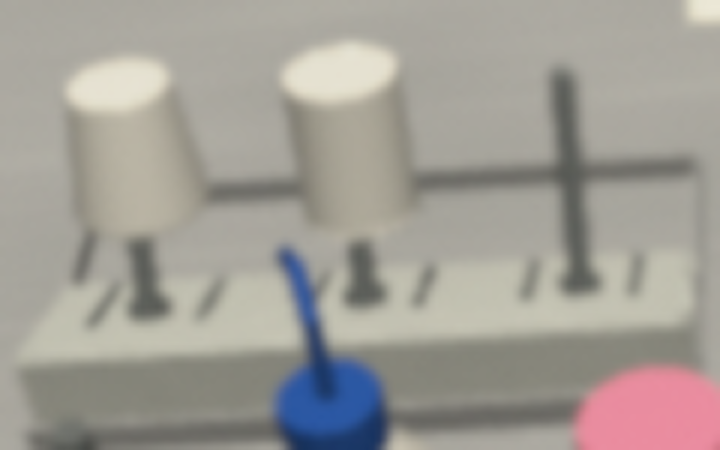

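View pics/c3.png

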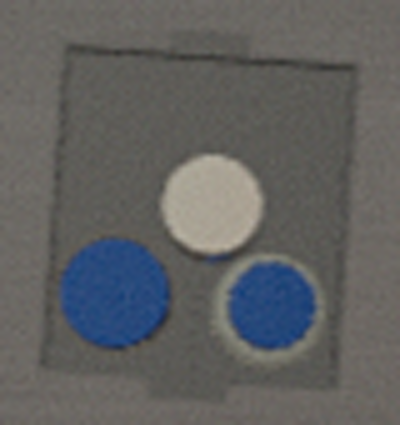

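```bash
cat >> h.py <<'E'
from scipy.spatial.transform import Rotation as Ro
def Rt():
    q=env.get_state()['orientation']; return Ro.from_quat([q[1],q[2],q[3],q[0]])
def Rdown(yaw,tilt=0): # tool down, x at yaw; tilt about tool y
    a=np.radians(yaw);c,s=np.cos(a),np.sin(a)
    return Ro.from_matrix(np.array([[c,s,0],[s,-c,0],[0,0,-1.]]))*Ro.from_rotvec([0,np.radians(tilt),0])
def go(P,R=None,R0=None,P0=None):
    "tool-frame shift and turn from measured (or given) pose"
    R0=R0 or Rt(); P0=env.get_state()['tcp_pos'] if P0 is None else np.array(P0)
    d=R0.inv().apply(np.array(P)-P0); rv=(R0.inv()*R).as_rotvec() if R else np.zeros(3)
    print('shift',d.round(4),'turn',rv.round(4))
E
python3 - <<'E'
from h import *
t=load('top0');s=load('scene0')
tip=tri((t,(333.7,216)),(s,(173.7,177)));foot=tri((t,(329.3,205.7)),(s,(176.3,212.5)))
print('tip',tip,'foot',foot,tip-foot,np.linalg.norm(tip-foot))
a=(tip-foot)/np.linalg.norm(tip-foot);print(a,np.degrees(np.arctan2(-a[1],-a[0])))
print('beaker',onz(t,(257.4,186),.086),'jar',onz(t,(238,203.4),.134),'bottle',onz(t,(269.4,206),.160))
# scene check of projections
print(proj(s,[[.538,.065,.134],[.528,-.026,.16],[.586,.009,.086]])*1.5625)
go([.536,.065,.25],Rdown(-4.5))
E
```

```text
tip [ 0.4975 -0.2112  0.1268] foot [ 0.5309 -0.2147  0.0363] [-0.0334  0.0035  0.0905] 0.09653009893292352
[-0.34600607  0.03625812  0.93753141] -5.982215538851669
beaker [0.5911 0.0069 0.086 ] jar [0.5373 0.0638 0.134 ] bottle [ 0.5276 -0.0263  0.16  ]
[[442.34375 269.0625 ]
 [386.09375 258.59375]
 [414.21875 314.6875 ]]
shift [-4.572e-01 -5.270e-01  4.000e-04] turn [-1.1000e-03  1.3000e-03 -1.1525e+00]
```

Emit:
carry_out --pt "1 -0.0286 -0.033 -0.002 0 0 0" --pt "1 -0.0286 -0.033 -0.002 0 0 0" --pt "1 -0.0286 -0.033 -0.002 0 0 0" --pt "1 -0.0286 -0.033 -0.002 0 0 0" --pt "1 -0.0286 -0.033 0 0 0 0" --pt "1 -0.0286 -0.033 0 0 0 0" --pt "1 -0.0286 -0.033 0 0 0 0" --pt "1 -0.0286 -0.033 0 0 0 0" --pt "1 -0.0286 -0.033 0 0 0 0" --pt "1 -0.0286 -0.033 0 0 0 0" --pt "1 -0.0286 -0.033 0 0 0 0" --pt "1 -0.0286 -0.033 0 0 0 0" --pt "1 -0.0286 -0.033 0 0 0 0" --pt "1 -0.0286 -0.033 0 0 0 0" --pt "1 -0.0286 -0.033 0 0 0 0" --pt "1 -0.0286 -0.033 0 0 0 0" --pt "1 0 0 0 0 0 -0.14" --pt "1 0 0 0 0 0 -0.14" --pt "1 0 0 0 0 0 -0.14" --pt "1 0 0 0 0 0 -0.14"

```text
clock: 2.6
tcp_pos: [0.5366, 0.0654, 0.2577]
orientation: [0.0, 0.945, -0.327, -0.001]
wrist_force: [-0.6, -0.4, -0.3]
finger_gap: 0.0856
```

Emit:
carry_out --pt "1 0 0 0 0 0 -0.15" --pt "1 0 0 0 0 0 -0.15" --pt "1 0 0 0 0 0 -0.15" --pt "1 0 0 0 0 0 -0.14" --pt "1 0 0 0 0 0 0" --pt "1 0 0 0 0 0 0"

```text
clock: 3.35
tcp_pos: [0.5368, 0.0653, 0.258]
orientation: [0.0, 0.999, -0.042, -0.0]
wrist_force: [-0.6, -0.0, 0.6]
finger_gap: 0.0857
```

```bash
python3 - <<'E'
from h import *
s=env.get_state();print(s['joint_pos'],s['tcp_pos'])
go([.537,.064,.125],Rdown(-4.5))
d=shot('wrist','w1');cv2.imwrite('pics/w1b.png',cv2.resize(d['color'][:,:,::-1],(800,600)))
print(proj(d,[[.537,.064,.134],[.5276,-.0263,.16],[.591,.007,.086]])*1.5625)
E
```

```text
[-2.74608926e-02  2.44712778e-01 -2.73951379e-02  1.29914885e+00
 -9.79495030e-05  1.62662089e+00] [0.53679731 0.06525798 0.25804843]
shift [0.0004 0.0012 0.133 ] turn [ 0.0001  0.0005 -0.0047]
[[401.40625 305.9375 ]
 [398.125   455.3125 ]
 [477.65625 350.78125]]
```

View pics/w1b.png

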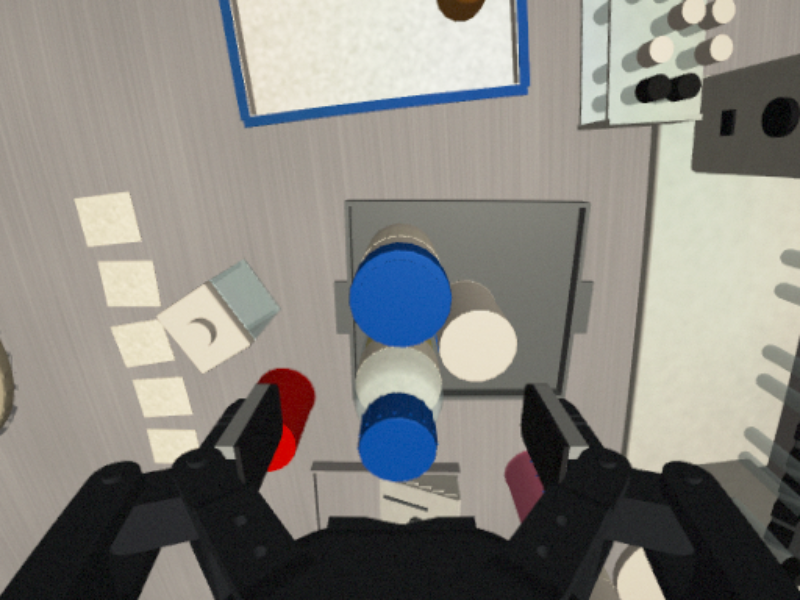

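Emit:
carry_out --pt "1 0 0 0.03 0 0 0" --pt "1 0 0 0.03 0 0 0" --pt "1 0 0 0.03 0 0 0" --pt "1 0 0 0.03 0 0 0" --pt "1 0 0 0.022 0 0 0" --pt "1 0 0 0 0 0 0" --pt "1 0 0 0 0 0 0" --pt "-1 0 0 0 0 0 0" --pt "-1 0 0 0 0 0 0" --pt "-1 0 0 0 0 0 0" --pt "-1 0 0 0 0 0 0" --pt "-1 0 0 0 0 0 0" --pt "-1 0 0 0 0 0 0" --grip_force 60

```text
clock: 5.03
tcp_pos: [0.5375, 0.0653, 0.1179]
orientation: [0.0, 0.999, -0.041, 0.001]
wrist_force: [-1.6, -0.3, 5.5]
finger_gap: 0.0631
```

```bash
python3 - <<'E'
from h import *
s=env.get_state();print(s)
for n in('top','wrist','scene'): shot(n,n+'1')
go([.48,.37,.18])
w=load('wrist1');sc=load('scene1')
a=cv2.resize(w['color'],(800,600))[150:600,200:600];b=cv2.resize(sc['color'][140:250,200:300],(400,440))
cv2.imwrite('pics/g1.png',np.hstack([a,cv2.copyMakeBorder(b,0,10,0,0,0)])[:,:,::-1])
E
```

```text
{'clock': 5.025, 'joint_pos': array([-2.74128961e-02,  3.24173569e-01, -2.75211333e-01,  9.69287242e-01,
       -1.01278301e-04,  1.62446162e+00]), 'qvel': array([ 0.00040883,  0.00083909, -0.00134223, -0.0022192 ,  0.00050019,
       -0.00056776]), 'tau': array([-1.54647916e-01, -4.31601727e+01,  2.61477560e+01, -7.99061358e-01,
       -3.86572196e-03, -4.77046688e-04]), 'tcp_pos': array([0.53752479, 0.06526277, 0.11788931]), 'orientation': array([ 3.66939389e-05,  9.99177837e-01, -4.05280205e-02,  1.06266464e-03]), 'wrist_force': array([-1.56104342, -0.29522353,  5.45219742]), 'ft_torque': array([0.03030749, 0.34700478, 0.00294832]), 'finger_gap': 0.06310850758817947}
shift [-0.0819 -0.2991 -0.0623] turn [0. 0. 0.]
```

View pics/g1.png

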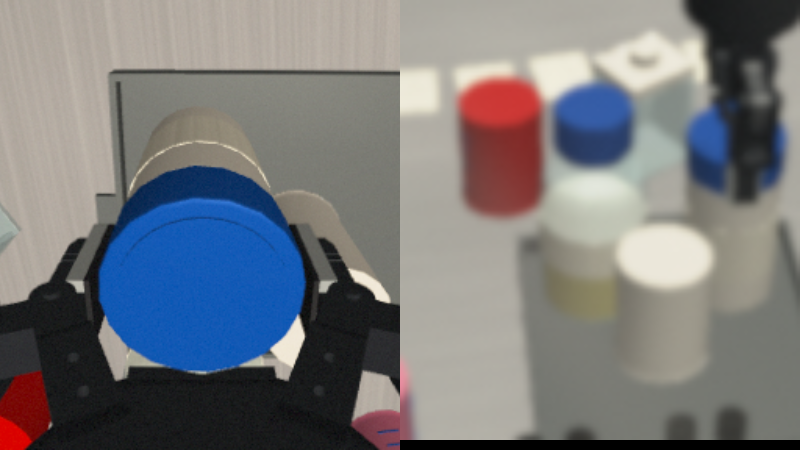

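Emit:
carry_out --pt "-1 0 0 -0.02 0 0 0" --pt "-1 0 0 -0.03 0 0 0" --pt "-1 -0.002 -0.01 -0.012 0 0 0" --pt "-1 -0.008 -0.03 0 0 0 0" --pt "-1 -0.008 -0.03 0 0 0 0" --pt "-1 -0.008 -0.03 0 0 0 0" --pt "-1 -0.008 -0.03 0 0 0 0" --pt "-1 -0.008 -0.03 0 0 0 0" --pt "-1 -0.008 -0.03 0 0 0 0" --pt "-1 -0.008 -0.03 0 0 0 0" --pt "-1 -0.008 -0.03 0 0 0 0" --pt "-1 -0.008 -0.03 0 0 0 0" --pt "-1 -0.008 -0.018 0 0 0 0" --pt "-1 0 0 0 0 0 0" --pt "-1 0 0 0.025 0 0 0" --pt "-1 0 0 0.02 0 0 0" --pt "-1 0 0 0 0 0 0" --pt "-1 0 0 0 0 0 0"

```text
clock: 7.42
tcp_pos: [0.4798, 0.3686, 0.134]
orientation: [-0.0, 0.999, -0.041, 0.0]
wrist_force: [0.8, -0.0, -3.0]
finger_gap: 0.0627
```

Emit:
carry_out --pt "-1 0 0 0.01 0 0 0" --pt "-1 0 0 0.005 0 0 0" --pt "-1 0 0 0.0015 0 0 0" --pt "-1 0 0 0 0 0 0" --pt "-1 0 0 0 0 0 0" --pt "1 0 0 0 0 0 0" --pt "1 0 0 0 0 0 0" --pt "1 0 0 0 0 0 0" --pt "1 0 0 0 0 0 0" --pt "1 0 0 -0.02 0 0 0" --pt "1 0 0 -0.04 0 0 0" --pt "1 0 0 -0.04 0 0 0" --pt "1 0 0 0 0 0 0"

```text
clock: 9.05
tcp_pos: [0.4812, 0.37, 0.2207]
orientation: [-0.002, 0.999, -0.04, 0.003]
wrist_force: [0.3, -0.5, -0.5]
finger_gap: 0.0853
```

```bash
python3 - <<'E'
from h import *
d=shot('top','top2')
hsv=cv2.cvtColor(d['color'],cv2.COLOR_RGB2HSV);m=cv2.inRange(hsv,(105,120,60),(125,255,255))
n,l,st,c=cv2.connectedComponentsWithStats(m)
for i in range(1,n):
    if st[i,4]>60: print(st[i],c[i].round(1),onz(d,c[i],.16),onz(d,c[i],.133))
go([.528,-.025,.21])
E
```

```text
[128  90  18  16 138] [135.1  96.3] [0.8472 0.3538 0.16  ] [0.855  0.3611 0.133 ]
[357 139  14  22 140] [364.  145.8] [ 0.696  -0.2993  0.16  ] [ 0.7006 -0.3058  0.133 ]
[117 170  84  76 407] [164.  202.8] [0.5407 0.2723 0.16  ] [0.542  0.2778 0.133 ]
[261 198  17  17 218] [268.9 205.8] [ 0.5283 -0.0251  0.16  ] [ 0.5293 -0.0258  0.133 ]
[124 215  21  21 344] [133.6 225. ] [0.479  0.3579 0.16  ] [0.479  0.3653 0.133 ]
[468 271  40  17 539] [487.3 279.3] [ 0.3134 -0.6357  0.16  ] [ 0.3099 -0.6493  0.133 ]
shift [0.0794 0.3893 0.0079] turn [0. 0. 0.]
```

Emit:
carry_out --pt "1 0.008 0.039 0 0 0 0" --pt "1 0.008 0.039 0 0 0 0" --pt "1 0.008 0.039 0 0 0 0" --pt "1 0.008 0.039 0 0 0 0" --pt "1 0.008 0.039 0 0 0 0" --pt "1 0.008 0.039 0 0 0 0" --pt "1 0.008 0.039 0 0 0 0" --pt "1 0.008 0.039 0 0 0 0" --pt "1 0.008 0.039 0 0 0 0" --pt "1 0.008 0.039 0 0 0 0" --pt "1 0 0 0 0 0 0" --pt "1 0 0 0.03 0 0 0" --pt "1 0 0 0.03 0 0 0" --pt "1 0 0 0.015 0 0 0" --pt "1 0 0 0 0 0 0" --pt "1 0 0 0 0 0 0"

```text
clock: 11.1
tcp_pos: [0.5281, -0.0261, 0.1426]
orientation: [0.0, 0.999, -0.04, 0.001]
wrist_force: [0.3, 0.1, 0.1]
finger_gap: 0.0853
```

```bash
python3 - <<'E'
from h import *
d=shot('wrist','w3');cv2.imwrite('pics/w3b.png',cv2.resize(d['color'][:,:,::-1],(640,480)))
E
```

```text
(no output)
```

View pics/w3b.png

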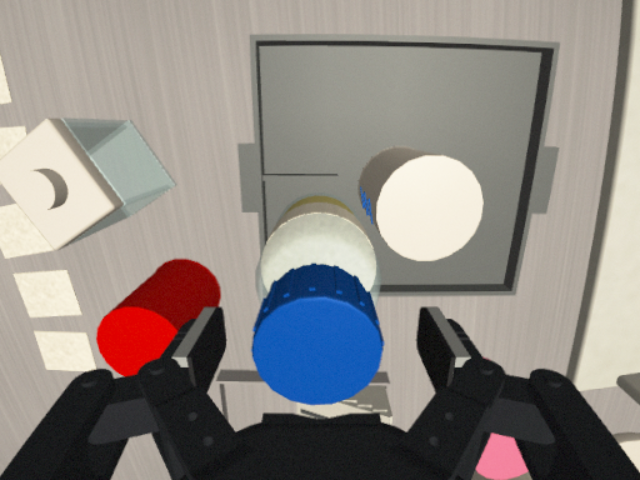

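Emit:
carry_out --pt "-1 0 0 0 0 0 0" --pt "-1 0 0 0 0 0 0" --pt "-1 0 0 0 0 0 0" --pt "-1 0 0 0 0 0 0" --pt "-1 0 0 0 0 0 0" --pt "-1 0 0 0 0 0 0" --pt "-1 0 0 0 0 0 0" --grip_force 70

```text
clock: 12.02
tcp_pos: [0.5277, -0.0264, 0.1427]
orientation: [0.0, 0.999, -0.041, 0.001]
wrist_force: [-1.4, -0.5, 5.2]
finger_gap: 0.0485
```

```bash
python3 - <<'E'
from h import *
print(env.get_state()['tcp_pos']);go([.478,.25,.20])
E
```

```text
[ 0.52767682 -0.02637209  0.14273813]
shift [-0.0718 -0.2714 -0.0574] turn [0. 0. 0.]
```

Emit:
carry_out --pt "-1 0 0 -0.02 0 0 0" --pt "-1 0 0 -0.03 0 0 0" --pt "-1 0 0 -0.01 0 0 0" --pt "-1 -0.003 -0.011 0 0 0 0" --pt "-1 -0.008 -0.03 0 0 0 0" --pt "-1 -0.008 -0.03 0 0 0 0" --pt "-1 -0.008 -0.03 0 0 0 0" --pt "-1 -0.008 -0.03 0 0 0 0" --pt "-1 -0.008 -0.03 0 0 0 0" --pt "-1 -0.008 -0.03 0 0 0 0" --pt "-1 -0.008 -0.03 0 0 0 0" --pt "-1 -0.008 -0.03 0 0 0 0" --pt "-1 -0.005 -0.02 0 0 0 0" --pt "-1 0 0 0 0 0 0" --pt "-1 0 0 0.025 0 0 0" --pt "-1 0 0 0.02 0 0 0" --pt "-1 0 0 0 0 0 0" --pt "-1 0 0 0 0 0 0"

```text
clock: 14.28
tcp_pos: [0.4777, 0.2494, 0.1569]
orientation: [0.0, 0.999, -0.041, -0.0]
wrist_force: [0.2, -1.0, -5.4]
finger_gap: 0.0483
```

Emit:
carry_out --pt "-1 0 0 0.009 0 0 0" --pt "-1 0 0 0.004 0 0 0" --pt "-1 0 0 0.0015 0 0 0" --pt "-1 0 0 0 0 0 0" --pt "-1 0 0 0 0 0 0" --pt "1 0 0 0 0 0 0" --pt "1 0 0 0 0 0 0" --pt "1 0 0 0 0 0 0" --pt "1 0 0 0 0 0 0" --pt "1 0 0 0 0 0 0" --pt "1 0 0 -0.02 0 0 0" --pt "1 0 0 -0.04 0 0 0" --pt "1 0 0 -0.02 0 0 0" --pt "1 0 0 0 0 0 0"

```text
clock: 16.02
tcp_pos: [0.4787, 0.25, 0.2239]
orientation: [-0.001, 0.999, -0.04, 0.002]
wrist_force: [0.3, 0.9, -0.4]
finger_gap: 0.0851
```

```bash
python3 - <<'E'
from h import *
d=shot('top','top3');s=shot('scene','scene3')
hsv=cv2.cvtColor(d['color'],cv2.COLOR_RGB2HSV);m=cv2.inRange(hsv,(105,120,60),(125,255,255))
n,l,st,c=cv2.connectedComponentsWithStats(m)
for i in range(1,n):
    if st[i,4]>60: print(st[i],c[i].round(1),onz(d,c[i],.159),onz(d,c[i],.133))
m=cv2.inRange(hsv[165:230,200:310],(0,0,140),(30,70,255))
n,l,st,c=cv2.connectedComponentsWithStats(m)
for i in range(1,n):
    if st[i,4]>60: print('w',st[i],c[i]+[200,165],onz(d,c[i]+[200,165],.086))
go([.5895,.0075,.22])
E
```

```text
[128  90  18  16 138] [135.1  96.4] [0.8473 0.3541 0.159 ] [0.8548 0.3611 0.133 ]
[357 139  14  22 142] [364.  145.8] [ 0.6962 -0.2995  0.159 ] [ 0.7007 -0.3058  0.133 ]
[117 170  84  74 341] [167.2 193.7] [0.5663 0.2633 0.159 ] [0.5681 0.2684 0.133 ]
[172 217  10  17 111] [176.3 224.7] [0.4782 0.238  0.159 ] [0.4782 0.2426 0.133 ]
[468 271  40  17 538] [487.3 279.2] [ 0.3133 -0.6363  0.159 ] [ 0.3099 -0.6493  0.133 ]
w [ 48  11  19  20 297] [256.95622896 185.26599327] [0.5933 0.0082 0.086 ]
shift [0.1313 0.2322 0.0015] turn [0. 0. 0.]
```

Emit:
carry_out --pt "1 0.019 0.0332 0 0 0 0" --pt "1 0.019 0.0332 0 0 0 0" --pt "1 0.019 0.0332 0 0 0 0" --pt "1 0.019 0.0332 0 0 0 0" --pt "1 0.019 0.0332 0 0 0 0" --pt "1 0.019 0.0332 0 0 0 0" --pt "1 0.019 0.0332 0 0 0 0" --pt "1 0 0 0.02 0 0 0" --pt "1 0 0 0.03 0 0 0" --pt "1 0 0 0 0 0 0" --pt "1 0 0 0 0 0 0"

```text
clock: 17.5
tcp_pos: [0.5913, 0.0074, 0.1722]
orientation: [0.0, 0.999, -0.04, -0.0]
wrist_force: [-0.5, -0.2, 0.2]
finger_gap: 0.0856
```

```bash
python3 - <<'E'
from h import *
print(env.get_state()['tcp_pos'])
d=shot('wrist','w4');cv2.imwrite('pics/w4b.png',cv2.resize(d['color'][:,:,::-1],(640,480)))
print(proj(d,[[.592,.008,.086]])*1.25)
E
```

```text
[0.59125108 0.00737794 0.17222048]
[[321.75 260.25]]
```

View pics/w4b.png

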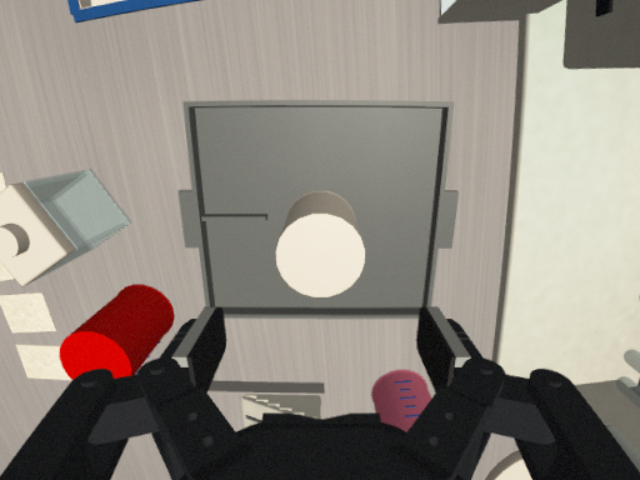

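Emit:
carry_out --pt "1 0 -0.002 0.03 0 0 0" --pt "1 0 0 0.03 0 0 0" --pt "1 0 0 0.03 0 0 0" --pt "1 0 0 0.018 0 0 0" --pt "1 0 0 0 0 0 0" --pt "1 0 0 0 0 0 0" --pt "-1 0 0 0 0 0 0" --pt "-1 0 0 0 0 0 0" --pt "-1 0 0 0 0 0 0" --pt "-1 0 0 0 0 0 0" --pt "-1 0 0 0 0 0 0" --pt "-1 0 0 0 0 0 0" --grip_force 35

```text
clock: 19.05
tcp_pos: [0.5925, 0.0092, 0.066]
orientation: [0.0, 0.999, -0.04, 0.001]
wrist_force: [-1.2, 0.0, 5.6]
finger_gap: 0.0598
```

Emit:
carry_out --pt "-1 0 0 -0.02 0 0 0" --pt "-1 0 0 -0.04 0 0 0" --pt "-1 0 0 -0.04 0 0 0" --pt "-1 0 0 -0.04 0 0 0" --pt "-1 0 0 -0.04 0 0 0" --pt "-1 0 0 -0.03 0 0 0" --pt "-1 0 0 0 0 0 0" --pt "-1 0 0 0 0 0 0"

```text
clock: 20.05
tcp_pos: [0.5913, 0.0093, 0.2736]
orientation: [0.0, 0.999, -0.04, -0.0]
wrist_force: [-0.2, 0.1, -1.0]
finger_gap: 0.0604
```

```bash
python3 - <<'E'
from h import *
s=env.get_state();print(s['tcp_pos'],s['joint_pos'].round(2),s['finger_gap'])
tip=np.array([.4975,-.2112,.1268]);R=Rdown(-4.3,-22);ax=-R.as_matrix()[:,2];print('axis',ax)
R2=Rdown(-4.3,22);print(-R2.as_matrix()[:,2])
E
```

```text
[0.59126656 0.00928434 0.27357998] [-0.12  0.34  0.14  1.37 -0.    1.53] 0.06042967491374742
axis [ 0.37355213 -0.02808753  0.92718385]
[-0.37355213  0.02808753  0.92718385]
```

```bash
python3 - <<'E'
from h import *
go([.455,-.208,.262]);
E
```

```text
shift [-0.1182  0.2276  0.0117] turn [0. 0. 0.]
```

Emit:
carry_out --pt "-1 -0.0148 0.0285 0 0 0 0" --pt "-1 -0.0148 0.0285 0 0 0 0" --pt "-1 -0.0148 0.0285 0 0 0 0" --pt "-1 -0.0148 0.0285 0 0 0 0" --pt "-1 -0.0148 0.0285 0 0 0 0" --pt "-1 -0.0148 0.0285 0 0 0 0" --pt "-1 -0.0148 0.0285 0 0 0 0" --pt "-1 -0.0148 0.0285 0 0 0 0" --pt "-1 0 0 0 0 0.096 0" --pt "-1 0 0 0 0 0.096 0" --pt "-1 0 0 0 0 0.096 0" --pt "-1 0 0 0 0 0.096 0" --pt "-1 0 0 0 0 0 0" --pt "-1 0 0 0 0 0 0"

```text
clock: 21.8
tcp_pos: [0.4549, -0.2084, 0.2738]
orientation: [0.008, 0.981, -0.04, 0.19]
wrist_force: [-0.2, 0.3, -0.4]
finger_gap: 0.0602
```

```bash
python3 - <<'E'
from h import *
print(env.get_state()['joint_pos'].round(2), -Rt().as_matrix()[:,2])
ax=-Rt().as_matrix()[:,2]
tip=np.array([.4975,-.2112,.1268])
go(tip+ax*.08); go(tip-ax*.016)
s=shot('scene','scene4');t=shot('top','top4')
f=lambda d,x0,y0,x1,y1:cv2.resize(d['color'][y0:y1,x0:x1,::-1],(400,400),interpolation=cv2.INTER_CUBIC)
cv2.imwrite('pics/c4.png',np.hstack([f(s,120,110,230,220),f(t,290,160,390,260)]))
E
```

```text
[-0.72 -0.1  -0.43  0.93  0.22  0.97] [-0.37152378  0.0298808   0.92794246]
shift [-0.0152 -0.0006  0.0723] turn [0. 0. 0.]
shift [-0.0152 -0.0006  0.1683] turn [0. 0. 0.]
```

View pics/c4.png

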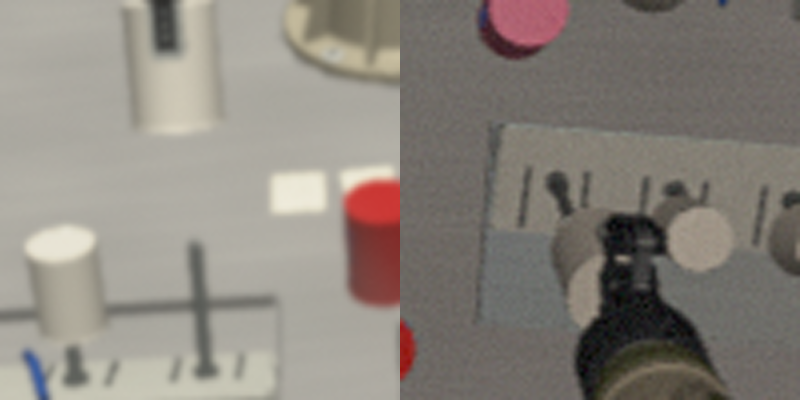

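Emit:
carry_out --pt "-1 -0.005 0 0.024 0 0 0" --pt "-1 -0.005 0 0.024 0 0 0" --pt "-1 -0.005 -0.0005 0.02 0 0 0" --pt "-1 0 0 0 0 0 0" --pt "-1 0 0 0 0 0 0"

```text
clock: 22.52
tcp_pos: [0.4674, -0.2092, 0.2063]
orientation: [0.008, 0.981, -0.039, 0.191]
wrist_force: [0.5, 0.1, -0.9]
finger_gap: 0.0601
```

```bash
python3 - <<'E'
from h import *
ax=-Rt().as_matrix()[:,2];p=env.get_state()['tcp_pos']
tip=np.array([.4975,-.2112,.1268]);go(tip-ax*.016)
s=shot('scene','scene5')
im=cv2.resize(s['color'][90:220,120:230,::-1],None,fx=5,fy=5,interpolation=cv2.INTER_CUBIC)
# drawn axis of beaker from mouth centre to beyond
for k,c in((.062,(0,0,255)),(-.02,(0,255,0))): 
    u=(proj(s,[p-ax*k])[0]-[120,90])*5;cv2.circle(im,(int(u[0]),int(u[1])),4,c,-1)
u=(proj(s,[tip])[0]-[120,90])*5;cv2.circle(im,(int(u[0]),int(u[1])),4,(255,0,0),-1)
cv2.imwrite('pics/c5.png',im)
E
```

```text
shift [-0.0018 -0.0004  0.1011] turn [0. 0. 0.]
```

View pics/c5.png

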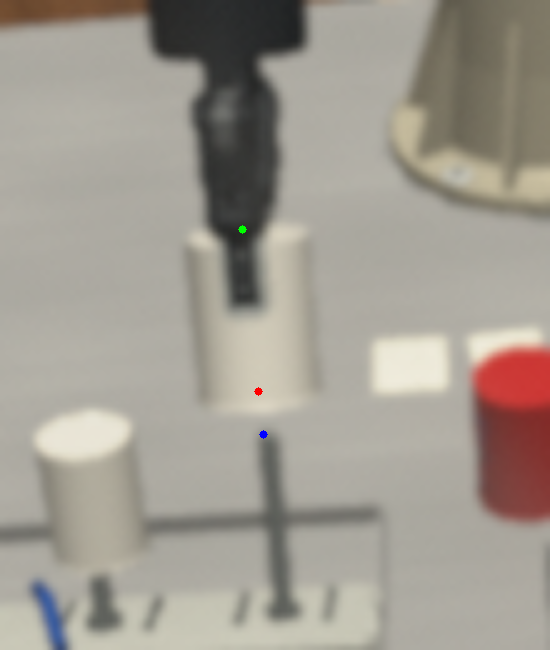

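Emit:
carry_out --pt "-1 -0.0018 0 0.015 0 0 0" --pt "-1 0 0 0.02 0 0 0" --pt "-1 0 0 0.02 0 0 0" --pt "-1 0 0 0.02 0 0 0" --pt "-1 0 0 0.012 0 0 0" --pt "-1 0 0 0 0 0 0" --pt "-1 0 0 0 0 0 0"

```text
clock: 23.45
tcp_pos: [0.4979, -0.2117, 0.1252]
orientation: [0.008, 0.981, -0.04, 0.191]
wrist_force: [0.2, 0.2, -0.3]
finger_gap: 0.0604
```

Emit:
carry_out --pt "-1 0 0 0.004 0 0 0" --pt "-1 0 0 0.003 0 0 0" --pt "-1 0 0 0 0 0 0"

```text
clock: 23.82
tcp_pos: [0.5, -0.2115, 0.1176]
orientation: [0.008, 0.981, -0.04, 0.191]
wrist_force: [0.3, 0.2, -0.1]
finger_gap: 0.06
```

Emit:
carry_out --pt "-1 0 0 0.002 0 0 0" --pt "-1 0 0 0.002 0 0 0" --pt "-1 0 0 0 0 0 0"

```text
clock: 24.2
tcp_pos: [0.5015, -0.2118, 0.115]
orientation: [0.008, 0.981, -0.04, 0.191]
wrist_force: [-6.7, 1.1, 9.7]
finger_gap: 0.0598
```

Emit:
carry_out --pt "-1 0 0 0.002 0 0 0" --pt "-1 0 0 0 0 0 0"

```text
clock: 24.45
tcp_pos: [0.5018, -0.2119, 0.1145]
orientation: [0.008, 0.981, -0.04, 0.191]
wrist_force: [-18.6, 4.3, 26.2]
finger_gap: 0.0604
```

Emit:
carry_out --pt "-1 0 0 -0.003 0 0 0" --pt "-1 0 0 0 0 0 0" --pt "0.6 0 0 0 0 0 0" --pt "0.8 0 0 0 0 0 0" --pt "1 0 0 0 0 0 0" --pt "1 0 0 0 0 0 0" --pt "1 0 0 0 0 0 0" --pt "1 -0.005 0 0 0 0 0" --pt "1 0 0 0 0 0 0" --pt "1 0 0 0 0 0 0"

```text
clock: 25.7
tcp_pos: [0.4966, -0.2113, 0.1132]
orientation: [0.008, 0.981, -0.04, 0.191]
wrist_force: [-0.1, 0.1, -0.1]
finger_gap: 0.0853
```

```bash
python3 - <<'E'
from h import *
s=shot('scene','scene6');w=shot('wrist','w6')
a=cv2.resize(s['color'][110:220,120:230,::-1],(400,400),interpolation=cv2.INTER_CUBIC)
b=cv2.resize(w['color'][:,:,::-1],(400,300))
cv2.imwrite('pics/c6.png',np.hstack([a,cv2.copyMakeBorder(b,0,100,0,0,0)]))
E
```

```text
(no output)
```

View pics/c6.png

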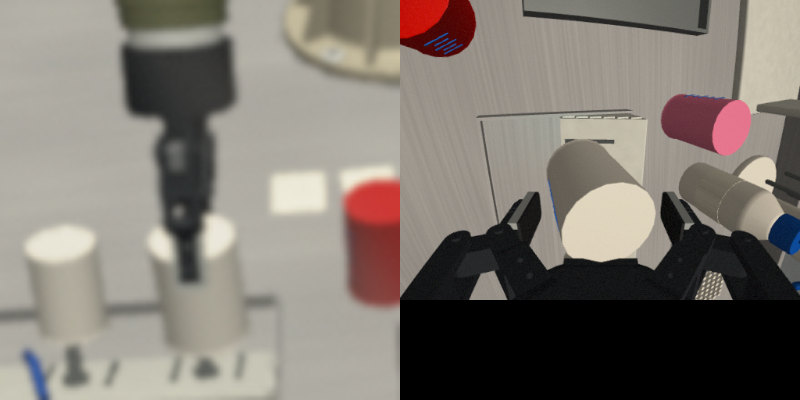

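Emit:
carry_out --pt "1 0 0 -0.01 0 0 0" --pt "1 0 0 -0.015 0 0 0" --pt "1 0 0 -0.03 0 0 0" --pt "1 0 0 -0.04 0 0 0" --pt "1 0 0 -0.04 0 0 0" --pt "1 0 0 0 0 -0.096 0" --pt "1 0 0 0 0 -0.096 0" --pt "1 0 0 0 0 -0.096 0" --pt "1 0 0 0 0 -0.096 0" --pt "1 0 0 0 0 0 0" --pt "1 0 0 0 0 0 0"

```text
clock: 27.18
tcp_pos: [0.4461, -0.2071, 0.2384]
orientation: [0.0, 0.999, -0.04, 0.001]
wrist_force: [-0.4, -0.6, -0.0]
finger_gap: 0.0857
```

```bash
python3 - <<'E'
from h import *
s=shot('scene','scene7');t=shot('top','top7')
f=lambda d,x0,y0,x1,y1:cv2.resize(d['color'][y0:y1,x0:x1,::-1],(400,400),interpolation=cv2.INTER_CUBIC)
cv2.imwrite('pics/c7.png',np.hstack([f(s,120,130,230,240),f(t,110,150,350,260)]))
print(env.get_state()['tcp_pos'])
go([.4777,.2494,.245],Rdown(-4.6));
E
```

```text
[ 0.44564679 -0.20705636  0.23860492]
shift [-0.0052 -0.4575 -0.0065] turn [ 0.0003 -0.0012 -0.0011]
```

View pics/c7.png

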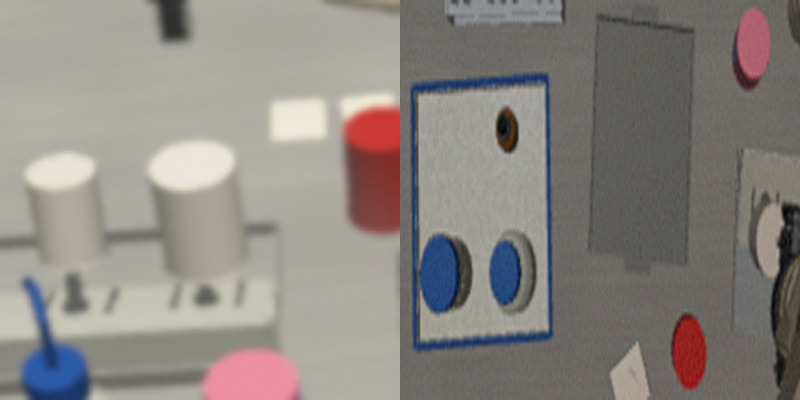

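Emit:
carry_out --pt "1 -0.0004 -0.0381 0 0 0 0" --pt "1 -0.0004 -0.0381 0 0 0 0" --pt "1 -0.0004 -0.0381 0 0 0 0" --pt "1 -0.0004 -0.0381 0 0 0 0" --pt "1 -0.0004 -0.0381 0 0 0 0" --pt "1 -0.0004 -0.0381 0 0 0 0" --pt "1 -0.0004 -0.0381 0 0 0 0" --pt "1 -0.0004 -0.0381 0 0 0 0" --pt "1 -0.0004 -0.0381 0 0 0 0" --pt "1 -0.0004 -0.0381 0 0 0 0" --pt "1 -0.0004 -0.0381 0 0 0 0" --pt "1 -0.0004 -0.0381 0 0 0 0" --pt "1 0 0 0 0 0 0" --pt "1 0 0 0 0 0 0"

```text
clock: 29.02
tcp_pos: [0.478, 0.2483, 0.2385]
orientation: [0.0, 0.999, -0.04, 0.0]
wrist_force: [-0.1, -0.7, 0.0]
finger_gap: 0.0854
```

Emit:
carry_out --pt "1 0 -0.001 0.03 0 0 0" --pt "1 0 0 0.03 0 0 0" --pt "1 0 0 0.025 0 0 0" --pt "1 0 0 0.012 0 0 0" --pt "1 0 0 0 0 0 0" --pt "1 0 0 0 0 0 0" --pt "-1 0 0 0 0 0 0" --pt "-1 0 0 0 0 0 0" --pt "-1 0 0 0 0 0 0" --pt "-1 0 0 0 0 0 0" --pt "-1 0 0 0 0 0 0" --pt "-1 0 0 0 0 0 0" --pt "-1 0 0 0 0 0 0" --grip_force 70

```text
clock: 30.65
tcp_pos: [0.4785, 0.2502, 0.1423]
orientation: [-0.0, 0.999, -0.04, 0.0]
wrist_force: [-2.7, 0.2, 5.7]
finger_gap: 0.0484
```

```bash
python3 - <<'E'
from h import *
print(env.get_state()['tcp_pos'])
go([.5277,-.0264,.2017],Rdown(-4.6))
E
```

```text
[0.47854482 0.25017192 0.14227211]
shift [ 0.0713  0.2717 -0.0595] turn [-0.0005 -0.0008 -0.0004]
```

Emit:
carry_out --pt "-1 0 0 -0.02 0 0 0" --pt "-1 0 0 -0.03 0 0 0" --pt "-1 0 0 -0.01 0 0 0" --pt "-1 0.003 0.0117 0 0 0 0" --pt "-1 0.008 0.03 0 0 0 0" --pt "-1 0.008 0.03 0 0 0 0" --pt "-1 0.008 0.03 0 0 0 0" --pt "-1 0.008 0.03 0 0 0 0" --pt "-1 0.008 0.03 0 0 0 0" --pt "-1 0.008 0.03 0 0 0 0" --pt "-1 0.008 0.03 0 0 0 0" --pt "-1 0.008 0.03 0 0 0 0" --pt "-1 0.0053 0.02 0 0 0 0" --pt "-1 0 0 0 0 0 0" --pt "-1 0 0 0.02 0 0 0" --pt "-1 0 0 0.015 0 0 0" --pt "-1 0 0 0 0 0 0" --pt "-1 0 0 0 0 0 0"

```text
clock: 32.9
tcp_pos: [0.5287, -0.0265, 0.1666]
orientation: [0.0, 0.999, -0.04, 0.0]
wrist_force: [0.7, 0.0, -5.7]
finger_gap: 0.0485
```

Emit:
carry_out --pt "-1 -0.001 0 0.012 0 0 0" --pt "-1 0 0 0.007 0 0 0" --pt "-1 0 0 0.0035 0 0 0" --pt "-1 0 0 0 0 0 0" --pt "-1 0 0 0 0 0 0" --pt "1 0 0 0 0 0 0" --pt "1 0 0 0 0 0 0" --pt "1 0 0 0 0 0 0" --pt "1 0 0 0 0 0 0" --pt "1 0 0 0 0 0 0" --pt "1 0 0 -0.02 0 0 0" --pt "1 0 0 -0.04 0 0 0" --pt "1 0 0 -0.02 0 0 0" --pt "1 0 0 0 0 0 0"

```text
clock: 34.65
tcp_pos: [0.5287, -0.0269, 0.2254]
orientation: [0.0, 0.999, -0.04, 0.002]
wrist_force: [0.3, -0.5, 0.0]
finger_gap: 0.0853
```

```bash
python3 - <<'E'
from h import *
print(env.get_state()['tcp_pos'])
go([.4798,.3686,.22],Rdown(-4.6))
E
```

```text
[ 0.5287428  -0.02691095  0.22540091]
shift [-0.0808 -0.3903  0.0049] turn [ 0.0005 -0.0037 -0.0007]
```

Emit:
carry_out --pt "1 -0.0081 -0.039 0 0 0 0" --pt "1 -0.0081 -0.039 0 0 0 0" --pt "1 -0.0081 -0.039 0 0 0 0" --pt "1 -0.0081 -0.039 0 0 0 0" --pt "1 -0.0081 -0.039 0 0 0 0" --pt "1 -0.0081 -0.039 0 0 0 0" --pt "1 -0.0081 -0.039 0 0 0 0" --pt "1 -0.0081 -0.039 0 0 0 0" --pt "1 -0.0081 -0.039 0 0 0 0" --pt "1 -0.0081 -0.039 0 0 0 0" --pt "1 0 0 0 0 0 0" --pt "1 0 0 0.03 0 0 0" --pt "1 0 0 0.03 0 0 0" --pt "1 0 0 0.03 0 0 0" --pt "1 0 0 0 0 0 0" --pt "1 0 0 0 0 0 0"

```text
clock: 36.65
tcp_pos: [0.4787, 0.3681, 0.1343]
orientation: [0.0, 0.999, -0.041, 0.0]
wrist_force: [0.7, 0.1, 0.1]
finger_gap: 0.0851
```

Emit:
carry_out --pt "1 0.001 0 0.012 0 0 0" --pt "1 0 0 0.005 0 0 0" --pt "1 0 0 0 0 0 0" --pt "-1 0 0 0 0 0 0" --pt "-1 0 0 0 0 0 0" --pt "-1 0 0 0 0 0 0" --pt "-1 0 0 0 0 0 0" --pt "-1 0 0 0 0 0 0" --pt "-1 0 0 0 0 0 0" --grip_force 60

```text
clock: 37.78
tcp_pos: [0.4794, 0.3687, 0.1175]
orientation: [-0.0, 0.999, -0.04, 0.0]
wrist_force: [-2.6, 0.6, 5.9]
finger_gap: 0.0627
```

```bash
python3 - <<'E'
from h import *
print(env.get_state()['tcp_pos'])
go([.5372,.0651,.177],Rdown(-4.6))
E
```

```text
[0.4793929  0.36874906 0.11753275]
shift [ 0.0821  0.298  -0.0596] turn [-0.0006 -0.0004 -0.0005]
```

Emit:
carry_out --pt "-1 0 0 -0.02 0 0 0" --pt "-1 0 0 -0.03 0 0 0" --pt "-1 0 0 -0.01 0 0 0" --pt "-1 0.0021 0.008 0 0 0 0" --pt "-1 0.0083 0.03 0 0 0 0" --pt "-1 0.0083 0.03 0 0 0 0" --pt "-1 0.0083 0.03 0 0 0 0" --pt "-1 0.0083 0.03 0 0 0 0" --pt "-1 0.0083 0.03 0 0 0 0" --pt "-1 0.0083 0.03 0 0 0 0" --pt "-1 0.0083 0.03 0 0 0 0" --pt "-1 0.0083 0.03 0 0 0 0" --pt "-1 0.0083 0.03 0 0 0 0" --pt "-1 0.0053 0.02 0 0 0 0" --pt "-1 0 0 0 0 0 0" --pt "-1 0 0 0.02 0 0 0" --pt "-1 0 0 0.015 0 0 0" --pt "-1 0 0 0 0 0 0" --pt "-1 0 0 0 0 0 0"

```text
clock: 40.15
tcp_pos: [0.5371, 0.0651, 0.1419]
orientation: [0.0, 0.999, -0.04, -0.0]
wrist_force: [-1.2, -0.1, -2.1]
finger_gap: 0.0626
```

Emit:
carry_out --pt "-1 0 0 0.012 0 0 0" --pt "-1 0 0 0.007 0 0 0" --pt "-1 0 0 0.004 0 0 0" --pt "-1 0 0 0 0 0 0" --pt "-1 0 0 0 0 0 0" --pt "1 0 0 0 0 0 0" --pt "1 0 0 0 0 0 0" --pt "1 0 0 0 0 0 0" --pt "1 0 0 0 0 0 0" --pt "1 0 0 0 0 0 0" --pt "1 0 0 -0.02 0 0 0" --pt "1 0 0 -0.04 0 0 0" --pt "1 0 0 -0.04 0 0 0" --pt "1 0 0 -0.04 0 0 0" --pt "1 -0.04 0 0 0 0 0" --pt "1 -0.04 0 0 0 0 0" --pt "1 -0.04 0 0 0 0 0" --pt "1 0 0 0 0 0 0"

```text
clock: 42.4
tcp_pos: [0.415, 0.0748, 0.259]
orientation: [0.0, 0.999, -0.04, -0.0]
wrist_force: [1.0, -1.0, 0.9]
finger_gap: 0.0857
```

```bash
python3 - <<'E'
from h import *
d=shot('top','top9');s=shot('scene','scene9')
for nm in('top0','top9'):
    i=load(nm);hsv=cv2.cvtColor(i['color'],cv2.COLOR_RGB2HSV);m=cv2.inRange(hsv,(105,120,60),(125,255,255))
    n,l,st,c=cv2.connectedComponentsWithStats(m)
    print([(c[k].round(1),st[k,4]) for k in range(1,n) if st[k,4]>60])
cv2.imwrite('pics/t9.png',cv2.resize(d['color'][60:300,90:420,::-1],(800,582)))
cv2.imwrite('pics/s9.png',cv2.resize(s['color'][:,:,::-1],(800,600)))
E
```

```text
[(array([135.1,  96.3]), np.int32(136)), (array([364., 146.]), np.int32(142)), (array([155.4, 206.3]), np.int32(506)), (array([237.5, 203.1]), np.int32(357)), (array([268.9, 205.8]), np.int32(218)), (array([487.3, 279.2]), np.int32(538))]
[(array([135.1,  96.3]), np.int32(137)), (array([363.9, 145.8]), np.int32(140)), (array([153.2, 204.1]), np.int32(483)), (array([237.5, 203.7]), np.int32(360)), (array([269.3, 206.2]), np.int32(219)), (array([487.3, 279.2]), np.int32(536))]
```

View pics/t9.png

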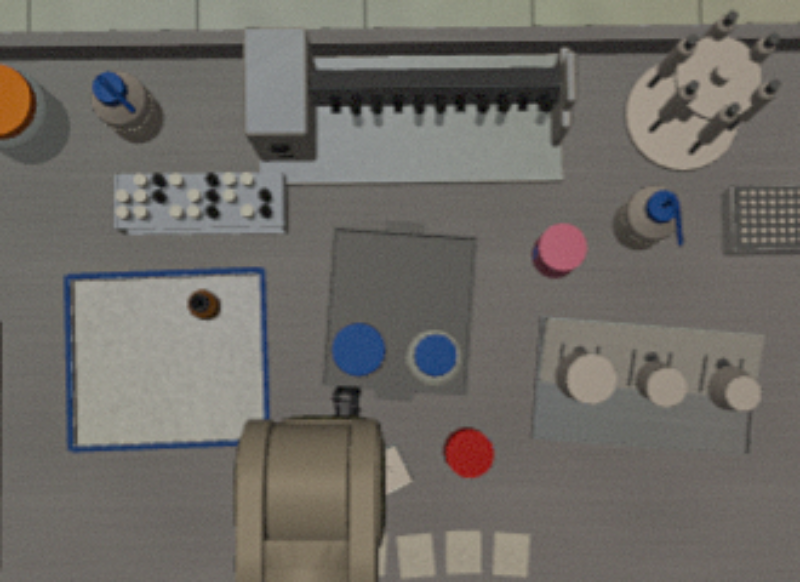

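View pics/s9.png

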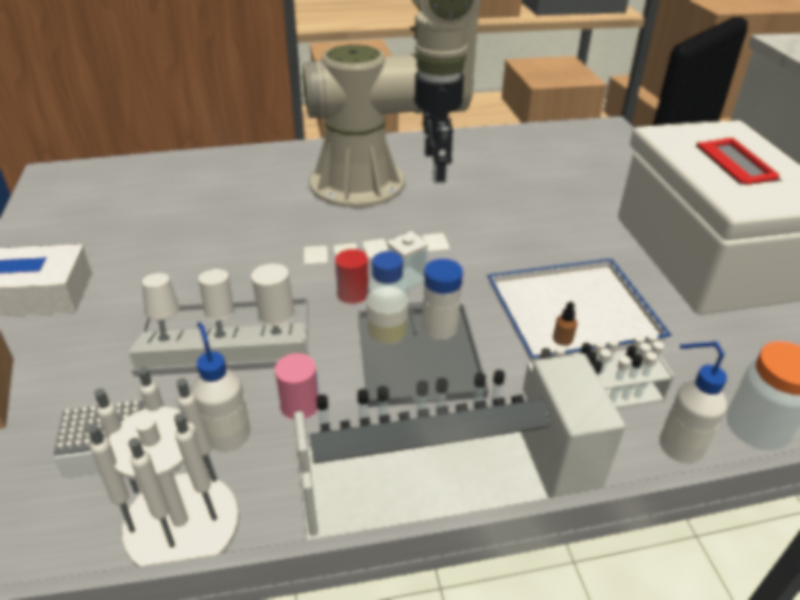

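Bottle and jar are back in their bays, with the caps within about 0.6 px of their first position. The beaker hangs on the peg and the bystanders have not moved, so I am handing in.

```bash
python3 -c "
from h import *
print(env.hand_in())"
```

```text
the job is handed in; nothing more can be done
None
```

The job is done and handed in at about 42.5 s on the robot's clock, against the 125 s limit. I stood the jar and then the bottle in the side tray and hung the beaker on the empty peg. Then I put the bottle and the jar back in their bays.

- **Beaker:** I lowered it along the peg's tilt until it touched the tip, with a push of about 32 N at the wrist, then let go. It was still hanging there in both final pictures.
- **Bottle and jar:** in the top view both caps are within about 0.6 px (roughly 1–2 mm) of where they started, and both stand upright.
- **Everything else:** nothing else looks shifted in the scene and top pictures. In the final top view the arm hides part of the staining jar, but the scene picture shows it in place. The gripper was open and clear of everything when I handed in.

No check failed. The only disagreement was 3–6 mm between the first wrist-camera and top-camera positions, well within what the grips needed.

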